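Draw a vent hatch shut with a hook pole

ROBOT

A 6-joint arm with a two-finger parallel gripper is mounted at the origin on the work surface. World frame = base frame: x ahead of the robot, y to its left, z up, the work surface at z = 0. Lengths are in m, angles in rad, forces in N, time in s.
With the tool pointing down it reaches from about 0.4 to 0.925 m from the base axis. Payload 12.5 kg.
Tool frame: the origin (TCP) lies on the mounting face of the last link; the fingertips stand 190 mm ahead of it and the grasp point (between the pads) lies 171 mm ahead of it; z points along the fingers, y is the direction in which the jaws open and shut (so a half turn about z gives the same grasp; the last joint's range is limited). The gripper opens to 95 mm and grips with 3 to 60 N. Pads are 20 mm wide; open, the fingers measure 119 mm over their backs; the gripper's body (75 mm by 180 mm) begins 59 mm behind the grasp point.
Start: joints at [-1.247, 0.491, 1.559, -0, 1.092, -0.106], TCP at [0.26, -0.568, 0.405] pointing down, gripper open.
Joint ranges: [-3.1, 3.1], [-0.84, 2.19], [0.05, 2.79], [-1.13, 4.28], [0.06, 2.93], [-2.69, 2.69]. Speed limits (rad/s): [2.22, 2.22, 2.79, 3.14, 3.14, 3.14].

INTERFACE

Orientations are given as a unit quaternion [x, y, z, w].
In Python, from workcell import monitor, vision, order gives the robot as it stands. The module is installed in compiled form; this text tells all that it offers.
- The arm moves only by the tool jog_arm, never from a script. Its argument "rows" is text: rows parted by semicolons, each of 7 numbers parted by spaces: the shift along the tool's x, y, z in mm, then the turn, a rotation vector about the tool's x, y, z in rad, then the finger opening in mm, from 0 to 95.1. A call has 1 to 12 rows; each row is the pose to reach, as a shift and turn from the pose commanded when the call began, along the tool's axes at that moment; what a row does not reach only later rows make up. A row lasts 1/12 s, in which the tool goes at most 41.7 mm and 7.16 degrees, less where a joint would pass 70% of its speed; a pose out of reach is approached as far as the arm can. A call with a gripper value outside its range is refused whole. The fingers move at their own pace and stop on an object; "newtons" is the grip in N (left out, the last holds). Time passes only in rows, so rows that repeat a pose let the fingers close. It gives the time, the measured TCP pose, the force and the opening at its end, in the units of the state.
- monitor.read_state(): the state, without advancing time (a new reading comes with each control period).
- vision.capture(name): name is "scene" or "top" or "wrist"; returns a dict with "image" (400x640x3 uint8, red, green, blue), "z_map" (400x640 float32, m along the optical axis (not along the pixel's ray), 0 where there is no reading), "fx", "fy", "cx", "cy" (pixels), "rvec" (rotation vector, rad) and "tvec" (3), from world to camera coordinates, as OpenCV has them. Camera axes: x right, y down, z forward; pixel columns grow to the right and rows downward; lengths in m; the calibration is good to about 2 mm. The wrist camera is an equidistant fisheye: a pixel r from the principal point sees the ray r / f radians off the axis. A picture is of the moment at which its call begins.
- order.hand_in(): hands the job in, once; it reports no verdict.
The state is a dict: "clock": time; "joint_pos": joint angles; "joint_velocities": joint speeds; "joint_efforts": joint torques, N m; "ee_pos": TCP position; "tcp_rot": TCP orientation; "contact_force": force on the tool from outside, world axes, zero at the start; "wrist_torque": the same for the moment, N m; "grip_width": finger opening in m.
Only numpy, scipy, OpenCV 4.12 (cv2) and the standard library are available. Lean on these libraries where they do the work, as an engineer would, in place of code of your own. Each camera call takes 0.05 s, during which the arm holds its last target. There are 200 camera calls.

TASK

The vent hatch in the plywood screen at the left of the bench hangs open on its far side. Take the hook pole from its rest, drop the hook through the ring on the hatch and draw the hatch shut with the pole until its roller catch snaps over and the hatch stays shut by itself, pulling gently so that the ring is not overloaded and the hatch does not slam. Then unhook the pole and lay it back in the two notches of its rest, leaving everything else on the bench where it is.

Things in the scene. Friction and masses are not known exactly. Their poses are not given: they have to be found in the camera images.
- screen: Upright plywood screen across the bench's left, 370 wide, 18 thick, 450 tall, on two feet; an opening 268 wide, from 91 to 389 above the bench, holds the vent hatch. Origin: middle of width and thickness, at bench height. +x is level and points through the opening, away from the side the pole works from; y along its width; z up.
- hatch (a joint): Angle of the hatch about its level hinge: about 0 shut (upright in the opening), growing as its top leans away to the screen's +x; starts at 0.42 to 0.70. Friction stays hold it where left, but near shut a light kicker spring pushes it ajar, to 0.2 or more, unless the catch holds. Moving it takes 1 to 4 N at the ring.
- striker (a point): Middle of the roof-shaped striker on the hatch's top edge, 275 above the hinge along the hatch. It rides under a spring roller in the head of the opening: 9 to 13 N at the ring snaps it over, and 2 to 4 mm later the hatch meets a stiff rubber seal. Roller and seal are set on a slotted bracket, so the hatch joint may read -0.055 to 0.055 when caught: how far to draw is only felt.
- eye (a point): Centre of the steel ring eye on the hatch's upper cross rail: 46 outside, 34 inside, 6 wire. It is 180 above the hinge along the hatch and 41 out from it (towards the screen's -x when shut). The hole runs along the hatch's height: upright when shut, leaning with the hatch. Site z up along the hatch, x through its thickness. More than 22 N on it would tear it from its rail.
- hinge (a point): Middle of the hatch's hinge line, 100 above the bench, 12 behind the screen's mid-plane. The line runs along the screen's y; opening turns the top towards the screen's +x. The hatch is 16 thick, 250 wide. Overhead in the opening, the catch and its seal strip hang to 354 above the bench.
- pole_grip (a point): Balance and grip point of the hook pole, on its axis. Square wooden shaft 22 x 22 from 310 behind this point to 150 ahead, then a 21 thick steel ferrule to 185, then an 8 thick steel rod that turns straight down at 302. About 0.2 kg. Site x along the pole to the hook, z up. At the start it lies in the rest, its axis 80 above the bench, hook pointing down.
- pole: The same hook pole; its origin and axes are those of pole_grip.
- pole_hook (a point): On the hook's down-turned leg, 302 ahead of the grip point and 16 below the pole's axis. The leg is 8 thick; its rounded tip ends 26 below this point, curled 4 back towards the shaft.
- rest: Fixed wooden rest for the pole: base 330 x 75 x 15, two uprights 130 either side of its middle, each with a flared notch (28 wide at its foot, 69 above the bench; prongs reach 103). Origin: middle, at bench height; x along the pole's place, z up. With the pole lying home its axis is 80 above the bench. Between the uprights the shaft is free for fingers.
- spray_can_mid (a point): Bystander: upright spray can, 66 across, 190 tall; point half-way up.
- tape_roll: Bystander: flat roll of tape, 96 across, 24 high; origin under its centre.
- wrench_grip (a point): Bystander: open-ended wrench 190 long lying flat; point on its handle.
- screwdriver_grip (a point): Bystander: screwdriver 200 long lying flat; point on its handle.
- screw_jar: Bystander: squat jar with a steel cap, 60 across, 70 tall; origin under its centre.
- tape_measure: Bystander: black tape measure 70 x 34 x 60; origin under its centre.

How it is judged:
On the way, in this order (a step that is already met when the one before it is completed fails the run):
1. the pole's hook is through the ring while the hatch is still open (distance between pole_hook and eye below 0.024 m and value of joint hatch above 0.3 rad), for 0.2 s.
2. the hatch is drawn shut (joint below 0.068 rad) with the hook still through the ring (value of joint hatch below 0.068 rad and distance between pole_hook and eye below 0.035 m), for 0.2 s.
At the end, for the whole second after the job is handed in: The hatch is shut and stays so by its catch (joint below 0.068 rad and still), and the pole lies in both notches of its rest: its axis along the rest within 0.06 rad, its grip point within 70 mm of the rest's middle along it, within 8 mm of it sideways and 74 to 86 mm above the bench (value of joint hatch below 0.068 rad and velocity of joint hatch between -0.05 and 0.05 rad/s and z of pole_grip in the frame of rest between 0.074 and 0.086 m and y of pole_grip in the frame of rest between -0.008 and 0.008 m and x of pole_grip in the frame of rest between -0.07 and 0.07 m and angle between the x axis of pole_grip and the x axis of rest, either way round below 0.06 rad); the robot touches nothing.
It fails at once if the pole bears on the hatch or screen with more than 22 N (contact force between pole and screen above 22 N).
It fails at once if the hatch swings shut faster than 2 rad/s (slammed) (velocity of joint hatch below -2 rad/s).
It fails at once if the gripper or arm touches the screen or the hatch (contact force between any of the fingers, the arm and screen above 1 N).
It fails at once if one of the six bystanders is shifted by more than 30 mm (distance of any of spray_can_mid, tape_roll, wrench_grip, screwdriver_grip, screw_jar, tape_measure from where it was at the start of the episode above 0.03 m).
It also fails if it takes over 72 s, if anything falls off the work surface, if the arm or the gripper's body presses on something with over 40 N, if the wrist force passes 120 N, or if a joint passes its speed limit or range.

## Working session

There is one attempt and no reset: what is moved stays moved. The work goes in short steps, Python scripts to look and compute and a tool call to move; the robot and the scene stay as the last step left them, time stands still between calls to the robot, and variables do not carry over. Pictures are saved under pics/ and viewed, about 8 in all and at most 12, crops included, and the job is handed in when it is done.

Besides the shell and the picture viewer there is one more tool, called after "Emit:" as a command line: name --argument value ..., lists and objects as JSON in quotes. jog_arm: Moves the arm, as the interface text tells. Its arguments: {"type":"object","properties":{"rows":{"type":"string"},"newtons":{"type":"number"}},"required":["rows"]}

```bash
mkdir -p pics; cat > h.py <<'E'
import numpy as np, cv2
from scipy.spatial.transform import Rotation as R
from workcell import monitor, vision, order
def pts(c):
    """world point for each pixel (pinhole)"""
    h,w=c["z_map"].shape; u,v=np.meshgrid(np.arange(w),np.arange(h)); z=c["z_map"].astype(float)
    P=np.stack([(u-c["cx"])/c["fx"]*z,(v-c["cy"])/c["fy"]*z,z],-1)
    Rm=cv2.Rodrigues(np.array(c["rvec"],float))[0]
    W=(P-np.array(c["tvec"]).ravel())@Rm; W[z==0]=np.nan
    return W
def save(c,n,s=1.25,crop=None):
    im=c["image"]
    if crop: im=im[crop[1]:crop[3],crop[0]:crop[2]]
    cv2.imwrite("pics/"+n,cv2.resize(im[:,:,::-1],None,fx=s,fy=s,interpolation=cv2.INTER_CUBIC))
E
python3 - <<'E'
from h import *
np.set_printoptions(precision=4,suppress=True)
s=monitor.read_state(); print(s)
for n in ["scene","top"]:
    c=vision.capture(n); save(c,n+"1.png"); np.savez(n+"1.npz",**c); W=pts(c)
    Rm=cv2.Rodrigues(np.array(c["rvec"],float))[0]; print(n,-Rm.T@np.array(c["tvec"]).ravel(),Rm[2],c["fx"])
E
```

```text
{'clock': 0.0, 'joint_pos': array([-1.2466,  0.4916,  1.5594, -0.    ,  1.0917, -0.1056]), 'joint_velocities': array([ 0.0011,  0.0025,  0.001 ,  0.0001, -0.0009,  0.0014]), 'joint_efforts': array([  0.0043, -61.2636, -25.8184,   0.0695,   0.0482,  -0.0001]), 'ee_pos': array([ 0.2604, -0.5681,  0.4042]), 'tcp_rot': array([ 0.977 ,  0.2133, -0.0001, -0.0006]), 'contact_force': array([-0.0268,  0.0812,  0.1411]), 'wrist_torque': array([0.0461, 0.0236, 0.0004]), 'grip_width': 0.09509083552769046}
scene [ 1.2716 -0.1669  1.0739] [-0.6543  0.0905 -0.7508] 374.2134801936393
top [ 0.394  -0.0317  1.4557] [ 0.122  -0.0097 -0.9925] 390.2903993078245
```

View pics/scene1.png

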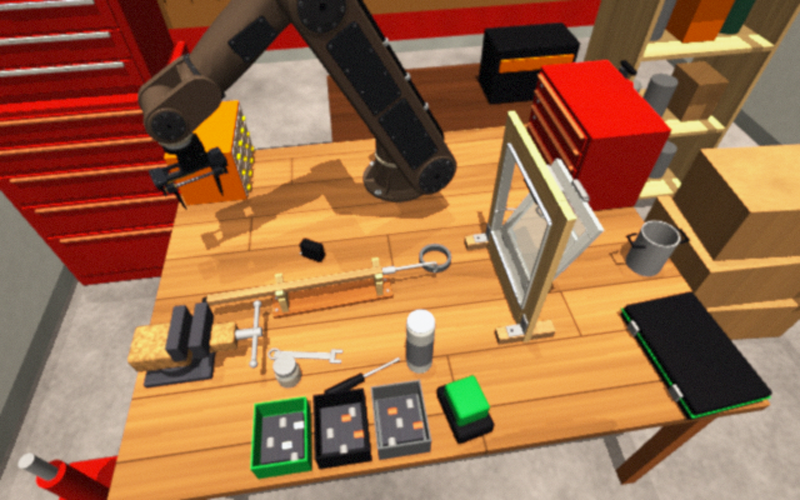

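View pics/top1.png

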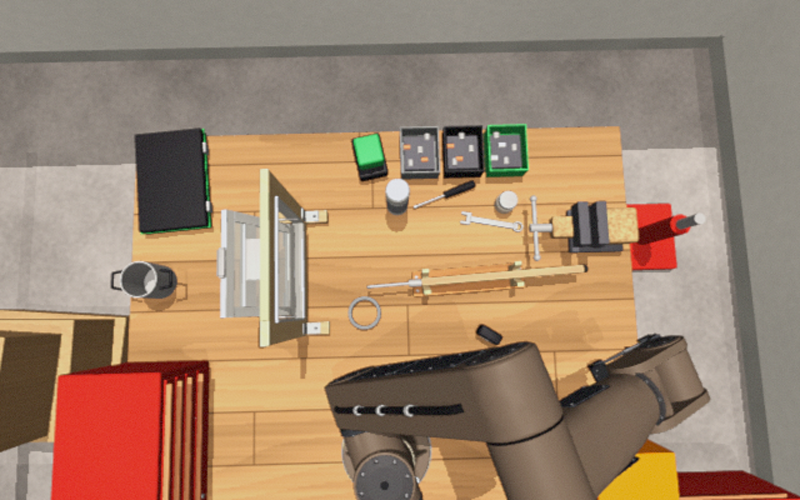

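```bash
cat > m1.py <<'E'
from h import *
np.set_printoptions(precision=4,suppress=True)
C={n:dict(np.load(n+"1.npz")) for n in["scene","top"]}
W={n:pts(C[n]) for n in C}
def px(n,u,v,r=1):
    u,v=int(u/1.25),int(v/1.25); return np.nanmedian(W[n][v-r:v+r+1,u-r:u+r+1].reshape(-1,3),axis=0)
for k,p in dict(poleA=(430,282),poleM=(470,277),poleB=(575,268),rod=(385,288),tip=(370,289),upA=(426,268),screenTop0=(265,180),screenTop1=(265,330),can=(397,185),ring=(351,313),hatchTop=(225,250),bench=(450,330),vise=(535,230)).items(): print(k,px("top",*p))
for k,p in dict(poleM=(330,280),poleEnd=(212,300),scr0=(512,118),scr1=(572,218)).items(): print("s",k,px("scene",*p))
for n in W:
    P=W[n].reshape(-1,3); P=P[~np.isnan(P).any(1)]
    t=P[(abs(P[:,2]-.45)<.012)&(P[:,1]>.15)&(P[:,1]<.6)&(P[:,0]>.1)&(P[:,0]<.8)]
    if len(t)>20:
        r=cv2.minAreaRect(t[:,:2].astype(np.float32)); print(n,"screen top",len(t),t.mean(0),r)
    q=P[(abs(P[:,2]-.089)<.008)&(P[:,0]>.3)&(P[:,0]<.6)&(P[:,1]<.0)&(P[:,1]>-.42)]
    # line fit
    l=cv2.fitLine(q[:,:2].astype(np.float32),cv2.DIST_HUBER,0,.01,.01).ravel(); nn=np.array([-l[1],l[0]]); d=(q[:,:2]-l[2:])@nn; a=(q[:,:2]-l[2:])@l[:2]
    k=abs(d)<.012; print(n,"pole",l,k.sum(),"ends",l[2:]+l[:2]*a[k].min(),l[2:]+l[:2]*a[k].max(),np.median(q[k,2]))
E
python3 m1.py
python3 - <<'E'
from h import *
c=dict(np.load("scene1.npz")); save(c,"sc_crop.png",4,(360,80,500,290-20))
c=dict(np.load("top1.npz")); save(c,"top_crop.png",2.6,(165,125,475,285))
E
```

```text
poleA [ 0.4735 -0.1347  0.0905]
poleM [ 0.4846 -0.2474  0.0891]
poleB [ 0.5014 -0.5447  0.0893]
rod [ 0.4639 -0.0066  0.0004]
tip [0.4611 0.0377 0.0034]
upA [ 0.5205 -0.1246  0.0028]
screenTop0 [0.6756 0.2335 0.4493]
screenTop1 [0.3625 0.2312 0.45  ]
can [ 0.726  -0.0464  0.1891]
ring [0.3927 0.0965 0.0231]
hatchTop [0.5434 0.3525 0.3398]
bench [ 0.3333 -0.1958 -0.0017]
vise [ 0.6106 -0.4362  0.0922]
s poleM [ 0.4934 -0.2493  0.0919]
s poleEnd [ 0.5108 -0.5545  0.0914]
s scr0 [0.3597 0.2255 0.4508]
s scr1 [0.6993 0.2367 0.4518]
scene screen top 905 [0.5446 0.2319 0.449 ] ((0.5178920030593872, 0.23386035859584808), (0.3711163103580475, 0.02036617510020733), 0.4827093780040741)
scene pole [ 0.0592 -0.9982  0.4848 -0.2261] 702 ends [ 0.4715 -0.0028] [ 0.4962 -0.4194] 0.0909521972601178
top screen top 1118 [0.513 0.234 0.449] ((0.5165139436721802, 0.23469460010528564), (0.3698735237121582, 0.018390530720353127), 0.5137661695480347)
top pole [ 0.0589 -0.9983  0.4811 -0.2403] 646 ends [ 0.467  -0.0013] [ 0.4918 -0.4203] 0.09040541447654576
```

View pics/sc_crop.png

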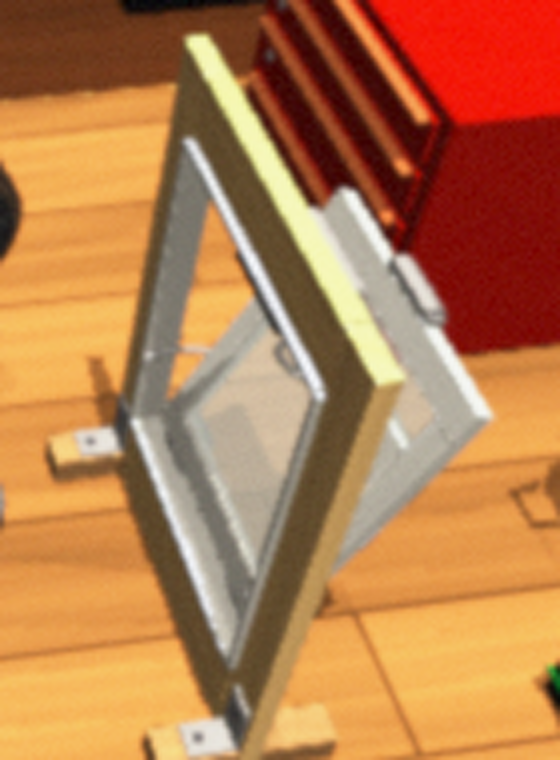

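View pics/top_crop.png

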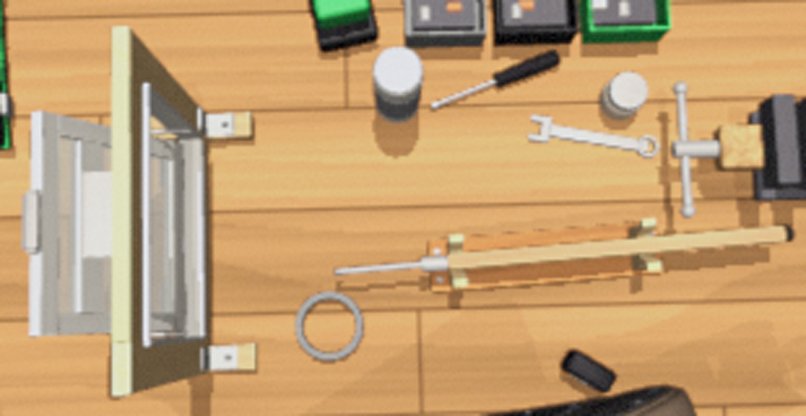

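Top view: pole runs from tail (585,268) to hook (370,289), and the screen top edge lies along column 265. Scene crop: the ring eye is at about (287,355), which is scene pixel (432,169). I'll measure the hatch and eye next.

```bash
cat > m2.py <<'E'
from m1 import *
print("----")
P=np.concatenate([W[n].reshape(-1,3) for n in W]); P=P[~np.isnan(P).any(1)]
h=P[(P[:,0]>.40)&(P[:,0]<.64)&(P[:,1]>.262)&(P[:,1]<.40)&(P[:,2]>.12)&(P[:,2]<.40)]
a=np.arctan2(h[:,1]-.2465,h[:,2]-.1); r=np.hypot(h[:,1]-.2465,h[:,2]-.1)
print(len(h),np.percentile(a,[10,25,50,75,90]),"r",np.percentile(r,[90,99]))
hh=np.histogram(a,np.arange(.2,.9,.025)); print(np.c_[hh[1][:-1],hh[0]].T)
c=C["scene"];Rm=cv2.Rodrigues(c["rvec"].astype(float))[0];o=-Rm.T@c["tvec"].ravel()
for uv in [(431.7,168.7)]:
    d=Rm.T@np.array([(uv[0]-c["cx"])/c["fx"],(uv[1]-c["cy"])/c["fy"],1])
    for z in(.275,.28,.285,.29): print("eye ray",z,o+d*(z-o[2])/d[2])
print("eye depth\n",W["scene"][160:178,428:436][::2,::2].reshape(-1,3)[:36])
E
python3 m2.py | sed -n '/----/,$p'
```

```text
----
5166 [0.3408 0.4    0.4122 0.428  0.4432] r [0.2739 0.2955]
[[   0.2      0.225    0.25     0.275    0.3      0.325    0.35     0.375
     0.4      0.425    0.45     0.475    0.5      0.525    0.55     0.575
     0.6      0.625    0.65     0.675    0.7      0.725    0.75     0.775
     0.8      0.825    0.85 ]
 [   0.       1.       3.      14.      17.      55.     120.     626.
  2408.    1149.     255.      54.       7.       1.       0.       0.
     0.       0.       0.       0.       0.       0.       0.       0.
     0.       0.       0.   ]]
eye ray 0.275 [0.5037 0.2832 0.275 ]
eye ray 0.28 [0.5085 0.2804 0.28  ]
eye ray 0.285 [0.5133 0.2776 0.285 ]
eye ray 0.29 [0.5182 0.2748 0.29  ]
eye depth
 [[0.5536 0.2353 0.3632]
 [0.587  0.2222 0.3954]
 [0.5899 0.2263 0.3975]
 [0.6002 0.2259 0.4069]
 [0.5592 0.2338 0.361 ]
 [0.5938 0.22   0.3947]
 [0.5958 0.2245 0.3959]
 [0.6031 0.2259 0.4024]
 [0.4394 0.3032 0.2319]
 [0.4411 0.3091 0.2327]
 [0.6038 0.2215 0.3966]
 [0.6042 0.2269 0.3962]
 [0.4448 0.3021 0.2282]
 [0.5056 0.2741 0.2894]
 [0.6089 0.2202 0.3944]
 [0.6122 0.2239 0.3969]
 [0.4498 0.3012 0.2241]
 [0.5188 0.2683 0.2944]
 [0.4633 0.3073 0.236 ]
 [0.6172 0.2226 0.3947]
 [0.4553 0.3001 0.2205]
 [0.5207 0.2691 0.2879]
 [0.4702 0.3052 0.234 ]
 [0.624  0.2202 0.3943]
 [0.4597 0.2995 0.2158]
 [0.47   0.3005 0.2255]
 [0.5323 0.2706 0.2905]
 [0.5317 0.2774 0.2889]
 [0.4675 0.2971 0.2146]
 [0.4749 0.2997 0.2215]
 [0.4809 0.3031 0.2268]
 [0.5373 0.2759 0.2863]
 [0.4702 0.2975 0.2081]
 [0.4781 0.2999 0.2155]
 [0.4869 0.3016 0.2239]
 [0.4944 0.3039 0.231 ]]
```

Emit:
jog_arm --rows "337 -201 60 0 0 -1.2 95;337 -201 60 0 0 -1.2 95;337 -201 60 0 0 -1.2 95;337 -201 60 0 0 -1.2 95;337 -201 60 0 0 -1.2 95;337 -201 60 0 0 -1.2 95;337 -201 60 0 0 -1.2 95;337 -201 60 0 0 -1.2 95;337 -201 60 0 0 -1.2 95;337 -201 60 0 0 -1.2 95;337 -201 60 0 0 -1.2 95;337 -201 60 0 0 -1.2 95"

```text
clock: 1.1
ee_pos: [0.4835, -0.2441, 0.3444]
tcp_rot: [0.685, 0.728, -0.0, -0.0]
contact_force: [-0.5, 0.4, 0.4]
grip_width: 0.095
```

```bash
cat >> h.py <<'E'
def ptsw(c):
    h,w=c["z_map"].shape; u,v=np.meshgrid(np.arange(w),np.arange(h)); z=c["z_map"].astype(float)
    x=(u-c["cx"])/c["fx"]; y=(v-c["cy"])/c["fy"]; r=np.hypot(x,y)+1e-9; t=np.tan(np.minimum(r,1.5))
    P=np.stack([x/r*t*z,y/r*t*z,z],-1); Rm=cv2.Rodrigues(np.array(c["rvec"],float))[0]
    W=(P-np.array(c["tvec"]).ravel())@Rm; W[(z==0)|(r>1.45)]=np.nan
    return W
E
python3 - <<'E'
from h import *
np.set_printoptions(precision=4,suppress=True)
c=vision.capture("wrist"); save(c,"wrist1.png"); np.savez("wrist1.npz",**c)
P=ptsw(c).reshape(-1,3); P=P[~np.isnan(P).any(1)]
q=P[(abs(P[:,2]-.091)<.006)&(abs(P[:,0]-.483)<.05)&(P[:,1]>-.6)&(P[:,1]<.05)]
l=cv2.fitLine(q[:,:2].astype(np.float32),cv2.DIST_HUBER,0,.005,.005).ravel(); d=(q[:,:2]-l[2:])@np.array([-l[1],l[0]])
k=abs(d)<.016; q=q[k];print(l,len(q),np.percentile(d[k],[2,50,98]),"y range",q[:,1].min(),q[:,1].max(),"z",np.median(q[:,2]))
b=np.polyfit(q[:,1],q[:,0],1); print("x at y=-.244:",np.polyval(b,-.244),b)
for y in np.arange(-.6,.08,.02):
    s=q[abs(q[:,1]-y)<.008]
    if len(s)>5: print(round(y,2),len(s),np.percentile(s[:,0],[3,50,97])-np.polyval(b,y))
u=P[(P[:,2]>.097)&(P[:,2]<.108)&(abs(P[:,0]-.483)<.06)&(P[:,1]>-.5)&(P[:,1]<0)]
lab=u[:,1]>-.24; print("prongs",u[lab].mean(0),u[~lab].mean(0),lab.sum(),(~lab).sum())
E
```

```text
[ 0.0517 -0.9987  0.4786 -0.2015] 8146 [-0.0103  0.0002  0.0107] y range -0.37311270608694963 -0.07881558366254904 z 0.08983041960955043
x at y=-.244: 0.4811346836681996 [-0.056   0.4675]
-0.36 275 [-0.0099  0.      0.0099]
-0.34 143 [-0.0095  0.0007  0.0101]
-0.3 402 [-0.0106  0.      0.0106]
-0.28 441 [-0.0103  0.      0.0102]
-0.26 471 [-0.01    0.0001  0.0102]
-0.24 538 [-0.0106 -0.0001  0.0104]
-0.22 557 [-0.0104 -0.      0.0102]
-0.2 582 [-0.0102 -0.0001  0.0099]
-0.18 609 [-0.01    0.0002  0.0105]
-0.16 633 [-0.0108 -0.0002  0.0103]
-0.14 614 [-0.0107 -0.0003  0.01  ]
-0.12 590 [-0.0101 -0.      0.0101]
-0.1 448 [-0.008   0.0002  0.0084]
-0.08 211 [-0.0076  0.0003  0.0081]
prongs [ 0.4742 -0.1241  0.1002] [nan nan nan] 832 0<stdin>:13: RuntimeWarning: Mean of empty slice.
  ret = um.true_divide(
```

View pics/wrist1.png

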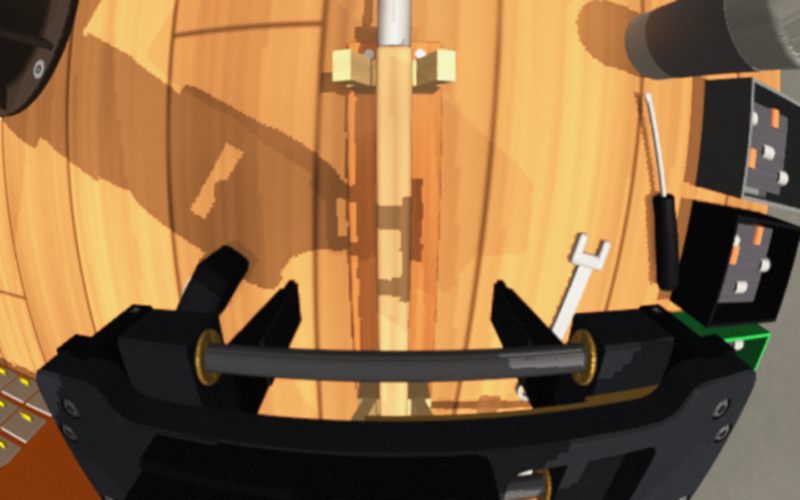

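Emit:
jog_arm --rows "-9 -2 30 0 0 0 60;-9 -2 60 0 0 0 60;-9 -2 80 0 0 0 60;-9 -2 93 0 0 0 60;-9 -2 93 0 0 0 60;-9 -2 93 0 0 0 60;-9 -2 93 0 0 0 10;-9 -2 93 0 0 0 10;-9 -2 93 0 0 0 10;-9 -2 93 0 0 0 10;-9 -2 93 0 0 0 10;-9 -2 93 0 0 0 10" --newtons 50

```text
clock: 2.15
ee_pos: [0.4816, -0.2541, 0.252]
tcp_rot: [0.686, 0.728, 0.0, 0.0]
contact_force: [0.6, 0.0, 0.6]
grip_width: 0.0254
```

```bash
python3 - <<'E'
from h import *
np.set_printoptions(precision=4,suppress=True)
s=monitor.read_state(); print(s["ee_pos"],R.from_quat(s["tcp_rot"]).as_matrix(),s["grip_width"],s["contact_force"])
c=dict(np.load("wrist1.npz")); W=ptsw(c)
for v in range(0,60,4): print(v,c["image"][v,316],W[v,316])
c=dict(np.load("top1.npz")); W=pts(c)
for u in range(455,480,2): 
    v=int(round(214+ (u-460)*-.09)); print(u,v,c["image"][v,u],W[v,u])
E
```

```text
[ 0.4816 -0.2541  0.252 ] [[-0.0591  0.9983  0.0004]
 [ 0.9983  0.0591 -0.0003]
 [-0.0004  0.0004 -1.    ]] 0.025383670811532522 [0.6276 0.0241 0.5674]
0 [241 237 230] [ 0.4726 -0.0808  0.0899]
4 [241 237 231] [ 0.4728 -0.0838  0.0889]
8 [241 239 231] [ 0.4731 -0.0878  0.0907]
12 [241 238 231] [ 0.4732 -0.0906  0.0891]
16 [242 240 234] [ 0.4734 -0.094   0.0893]
20 [244 243 237] [ 0.4736 -0.0977  0.0909]
24 [244 243 238] [ 0.4738 -0.1009  0.0909]
28 [244 244 239] [ 0.474  -0.104   0.0904]
32 [244 243 239] [ 0.4742 -0.1072  0.0905]
36 [174 148 124] [ 0.4744 -0.11    0.089 ]
40 [244 204 134] [ 0.4746 -0.1136  0.0911]
44 [243 200 130] [ 0.4748 -0.1165  0.0899]
48 [239 189 122] [ 0.475  -0.1197  0.0904]
52 [239 189 123] [ 0.4751 -0.1227  0.0898]
56 [238 189 122] [ 0.4753 -0.1259  0.09  ]
455 214 [227 201 150] [ 0.5017 -0.5261  0.0914]
457 214 [224 195 143] [ 0.5017 -0.5339  0.0892]
459 214 [225 196 148] [ 0.5014 -0.5407  0.0901]
461 214 [225 193 145] [ 0.5008 -0.5454  0.0963]
463 214 [225 194 142] [ 0.5007 -0.5531  0.0943]
465 214 [229 196 148] [ 0.5011 -0.5629  0.0873]
467 213 [123  99  70] [ 0.5043 -0.5693  0.0895]
469 213 [93 71 53] [ 0.5039 -0.5754  0.0921]
471 213 [210 158 103] [ 0.5113 -0.6204 -0.002 ]
473 213 [212 161 105] [ 0.5111 -0.6281 -0.0022]
475 213 [211 161 106] [ 0.5106 -0.6342  0.0011]
477 212 [211 162 105] [ 0.5146 -0.6443 -0.0043]
479 212 [211 159 101] [ 0.5138 -0.6485  0.0035]
```

Emit:
jog_arm --rows "0 0 0 0 0 0 10;0 0 0 0 0 0 10;0 0 0 0 0 0 10;0 0 -5 0 0 0 10;0 0 -12 0 0 0 10;0 0 -22 0 0 0 10;0 0 -34 0 0 0 10;0 0 -48 0 0 0 10;0 0 -60 0 0 0 10;0 0 -70 0 0 0 10;0 0 -80 0 0 0 10;0 0 -80 0 0 0 10" --newtons 50

```text
clock: 3.15
ee_pos: [0.4817, -0.2542, 0.3339]
tcp_rot: [0.686, 0.728, 0.0, 0.001]
contact_force: [0.6, -0.4, -2.6]
grip_width: 0.0217
```

Emit:
jog_arm --rows "5 3 -20 0 0 0 10;15 8 -42 0 0 0 10;28 15 -66 0 0 0 10;42 23 -90 0 0 0 10;57 31 -114 0 0 0 10;72 39 -136 0 0 0 10;87 47 -156 0 0 0 10;100 54 -170 0 0 0 10;110 60 -178 0 0 0 10;115 62 -181 0 0 0 10;115 62 -181 0 0 0 10;115 62 -181 0 0 0 10"

```text
clock: 4.15
ee_pos: [0.5367, -0.1358, 0.5116]
tcp_rot: [0.686, 0.728, -0.0, -0.001]
contact_force: [0.5, 0.5, -2.8]
grip_width: 0.0223
```

```bash
cat > m3.py <<'E'
from h import *
import sys
np.set_printoptions(precision=4,suppress=True)
s=monitor.read_state(); print(s["ee_pos"],s["contact_force"],s["wrist_torque"])
ims=[]
for n,cr in (("scene",(300,90,500,290)),("top",(160,120,360,320))):
    c=vision.capture(n); np.savez(n+sys.argv[1]+".npz",**c)
    ims.append(cv2.resize(c["image"][cr[1]:cr[3],cr[0]:cr[2],::-1],(400,400),interpolation=cv2.INTER_CUBIC) if n=="top" else cv2.resize(c["image"][cr[1]:cr[3],cr[0]:cr[2],::-1],(400,400),interpolation=cv2.INTER_CUBIC))
    W=pts(c); e=s["ee_pos"]; xt=R.from_quat(s["tcp_rot"]).as_matrix()[:,0]
    P=W.reshape(-1,3); P=P[~np.isnan(P).any(1)]; d=P-(e+[0,0,-.171]); a=d@xt; lat=d@np.cross([0,0,1],xt)
    k=(abs(lat)<.03)&(abs(d[:,2])<.05)&(a>-.33)&(a<.32)
    print(n)
    for lo in np.arange(-.32,.31,.04):
        m=k&(a>lo)&(a<lo+.04)
        if m.sum()>8: print("  a %.2f n %d lat %s z-axis %s"%(lo+.02,m.sum(),np.percentile(lat[m],[5,50,95])*1e3,np.percentile(d[m,2],[10,50,90])*1e3))
cv2.imwrite("pics/m%s.png"%sys.argv[1],np.hstack(ims))
E
python3 m3.py A
```

```text
[ 0.5367 -0.1358  0.5116] [ 0.4779  0.4632 -2.7863] [-0.0553 -0.0302  0.0062]
scene
  a -0.30 n 163 lat [-12.1685  -8.5738   6.8321] z-axis [-5.5542  9.3721 12.1336]
  a -0.26 n 166 lat [-12.1468  -8.9211   6.7285] z-axis [-5.0799  8.9918 12.1263]
  a -0.22 n 165 lat [-12.0697  -9.0926   8.0127] z-axis [-5.1322  9.2916 12.2555]
  a -0.18 n 161 lat [-12.4049  -8.962    6.4993] z-axis [-5.6568  9.1757 12.279 ]
  a -0.14 n 159 lat [-12.8748  -9.4647   7.7861] z-axis [-4.9516  9.1255 11.989 ]
  a -0.10 n 156 lat [-12.4546  -8.9      6.9848] z-axis [-4.5542  9.5325 12.0819]
  a -0.06 n 153 lat [-12.6592  -9.1122   7.1895] z-axis [-4.9849  9.1744 12.2   ]
  a -0.02 n 50 lat [-15.7298 -10.1425   6.3684] z-axis [-11.5841   7.3019  12.884 ]
  a 0.02 n 10 lat [-18.4452 -14.7848 -13.9734] z-axis [-18.2641 -14.1223  -6.365 ]
  a 0.06 n 116 lat [-12.4954  -9.6687   6.7898] z-axis [-4.9686  8.6918 12.178 ]
  a 0.10 n 145 lat [-12.6651  -9.1943   6.7106] z-axis [-3.3031  9.6812 12.1882]
  a 0.14 n 122 lat [-11.9824  -8.2217   5.8928] z-axis [-3.8879  8.8557 12.087 ]
  a 0.18 n 68 lat [-10.4266  -5.
[... 670 characters left out ...]
309]
  a -0.10 n 34 lat [-6.6698  5.2721 12.0502] z-axis [ 6.8229  9.783  12.6277]
  a 0.02 n 22 lat [-4.2841  4.2244 11.7936] z-axis [ 1.1187  8.8686 10.8109]
  a 0.06 n 37 lat [-7.6649  3.0064 11.6272] z-axis [ 5.2581 10.0479 12.3588]
  a 0.10 n 114 lat [-8.5338  1.6033 11.5128] z-axis [ 5.9236  9.3002 12.176 ]
  a 0.14 n 111 lat [-8.9973  1.7957 11.1469] z-axis [ 2.7784  9.0376 11.2155]
  a 0.18 n 68 lat [-7.7866  1.5943  9.5247] z-axis [0.9855 6.2046 9.6717]
  a 0.22 n 40 lat [-2.9507  0.9733  4.3287] z-axis [-0.7284  1.8631  5.7493]
  a 0.26 n 36 lat [-3.1306  0.5228  4.0123] z-axis [-0.6079  1.7735  4.5005]
  a 0.30 n 22 lat [-2.2215  1.4542  4.4051] z-axis [-34.6443  -0.2815   2.8872]
```

View pics/mA.png

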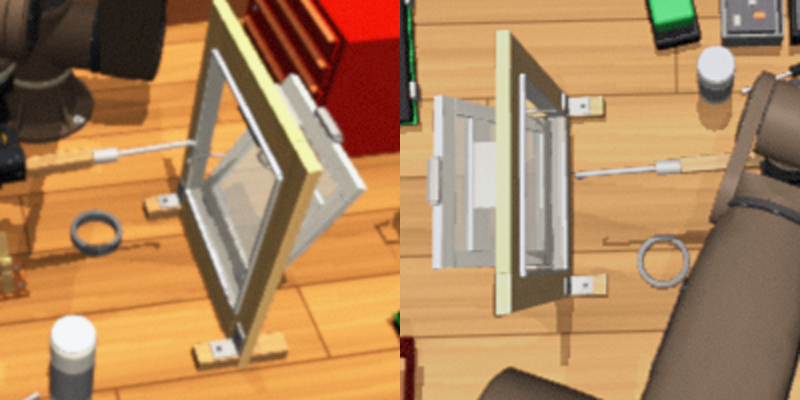

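```bash
python3 - <<'E'
from h import *
np.set_printoptions(precision=4,suppress=True)
for n in("scene","top"):
    W=pts(dict(np.load(n+"A.npz"))); P=W.reshape(-1,3)
    k=(P[:,1]>.1)&(P[:,1]<.20)&(abs(P[:,0]-.519)<.03)&(P[:,2]>.28)&(P[:,2]<.35)
    q=P[k]; print(n,"end y",np.percentile(q[:,1],[98,100])); l=q[q[:,2]<.325]; print("leg",len(l),l.mean(0),l.min(0),l.max(0))
    k=(P[:,1]>.262)&(P[:,1]<.31)&(abs(P[:,0]-.519)<.03)&(P[:,2]>.265)&(P[:,2]<.30)
    q=P[k]; r=np.hypot(q[:,1]-.2465,q[:,2]-.1);a=np.arctan2(q[:,1]-.2465,q[:,2]-.1); n_=np.array([np.sin(.44),np.cos(.44)])
    al=(q[:,1:]-[.2465,.1])@n_; out=(q[:,1:]-[.2465,.1])@np.array([-n_[1],n_[0]])
    m=out>.02; print("ring",m.sum(),np.c_[q[m],al[m],out[m]])
    k=(P[:,1]>.21)&(P[:,1]<.255)&(abs(P[:,0]-.519)<.1)&(P[:,2]>.33)&(P[:,2]<.44); print("head low", np.sort(P[k][:,2])[:8])
E
```

```text
scene end y [0.1624 0.1629]
leg 19 [0.5223 0.1578 0.3121] [0.5202 0.1526 0.3015] [0.5251 0.1625 0.3235]
ring 26 [[0.5014 0.2723 0.2899 0.1828 0.0576]
 [0.5029 0.2747 0.291  0.1848 0.0559]
 [0.5088 0.269  0.2932 0.1844 0.062 ]
 [0.5069 0.2733 0.2908 0.184  0.057 ]
 [0.5009 0.28   0.2841 0.1809 0.0481]
 [0.5103 0.2658 0.291  0.181  0.0639]
 [0.5105 0.2689 0.2907 0.1821 0.061 ]
 [0.5128 0.2708 0.2926 0.1846 0.06  ]
 [0.5164 0.2665 0.2925 0.1827 0.0639]
 [0.5175 0.269  0.2932 0.1844 0.0619]
 [0.518  0.2665 0.2899 0.1803 0.0628]
 [0.5198 0.2686 0.2913 0.1825 0.0614]
 [0.5246 0.2668 0.2919 0.1823 0.0634]
 [0.5252 0.2697 0.2921 0.1837 0.0609]
 [0.5239 0.2681 0.287  0.1784 0.0601]
 [0.5279 0.269  0.2907 0.1821 0.0609]
 [0.5303 0.2708 0.2927 0.1847 0.0601]
 [0.5303 0.2686 0.2889 0.1803 0.0605]
 [0.5321 0.2707 0.2903 0.1825 0.0592]
 [0.5324 0.2737 0.2901 0.1836 0.0563]
 [0.5326 0.2768 0.2899 0.1847 0.0535]
 [0.5341 0.2705 0.2882 0.1804 0.0585]
 [0.5352 0.273  0.2889 0.1822 0.0565]
 [0.5335 0.2772 0.2865 0.1819 0.0516]
 [0.5396 0.2745 0.2888 0.1827 0.055 ]
 [0.5355 0.2803 0.2838 0.1807 0.0477]]
head low [0.356  0.358  0.3583 0.3585 0.3586 0.3592 0.3593 0.3594]
top end y [0.1617 0.1623]
leg 6 [0.5163 0.1579 0.3092] [0.5144 0.1551 0.3013] [0.5186 0.1617 0.3186]
ring 0 []
head low [0.3817 0.3858 0.3863 0.387  0.3875 0.3878 0.3879 0.3882]
```

Emit:
jog_arm --rows "10 1 -3 0 0 0 10;24 1.5 -3 0 0 0 10;38 2 -3 0 0 0 10;52 3 -3 0 0 0 10;66 4 -3 0 0 0 10;80 5 -3 0 0 0 10;92 5.5 -3 0 0 0 10;103 6 -3 0 0 0 10;113 6.5 -3 0 0 0 10;121 7 -3 0 0 0 10;127 7.5 -3 0 0 0 10;127 7.5 -3 0 0 0 10"

```text
clock: 5.25
ee_pos: [0.5367, -0.0075, 0.5157]
tcp_rot: [0.686, 0.728, 0.0, -0.0]
contact_force: [-0.3, -0.6, -1.6]
grip_width: 0.0217
```

```bash
python3 m3.py B | head -1; python3 - <<'E'
from h import *
np.set_printoptions(precision=4,suppress=True)
c=dict(np.load("sceneB.npz")); W=pts(c);P=W.reshape(-1,3)
k=(P[:,1]>.262)&(P[:,1]<.31)&(abs(P[:,0]-.519)<.03)&(P[:,2]>.27)&(P[:,2]<.36); q=P[k]
al=(q[:,1:]-[.2465,.1])@np.array([np.sin(.44),np.cos(.44)]); out=(q[:,1:]-[.2465,.1])@np.array([-np.cos(.44),np.sin(.44)])
m=out>.025; print(np.c_[q[m],al[m],out[m]][::2])
im=c["image"][130:200,390:470,::-1]; cv2.imwrite("pics/B2.png",cv2.resize(im,None,fx=7,fy=7,interpolation=cv2.INTER_CUBIC))
E
```

```text
[ 0.5367 -0.0075  0.5157] [-0.3259 -0.6457 -1.5822] [ 0.0157 -0.1343 -0.0106]
[[0.5008 0.2726 0.2893 0.1824 0.057 ]
 [0.5081 0.2694 0.2925 0.1839 0.0613]
 [0.5026 0.279  0.2859 0.1821 0.0498]
 [0.5091 0.2697 0.2893 0.1811 0.0596]
 [0.5171 0.2661 0.2932 0.1831 0.0646]
 [0.5191 0.2658 0.291  0.1811 0.0639]
 [0.5229 0.2678 0.2902 0.1812 0.0618]
 [0.5243 0.2679 0.2874 0.1787 0.0605]
 [0.5284 0.2719 0.2907 0.1834 0.0583]
 [0.5312 0.2712 0.2893 0.1818 0.0583]
 [0.533  0.2766 0.2903 0.185  0.0538]
 [0.5329 0.2744 0.2864 0.1805 0.0542]
 [0.5365 0.2764 0.2854 0.1805 0.0519]]
```

View pics/B2.png

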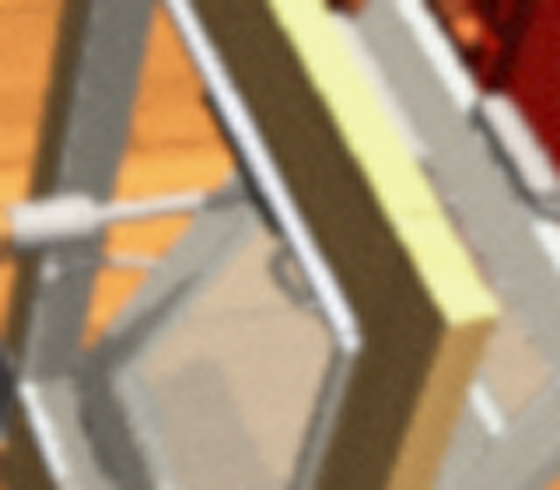

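Emit:
jog_arm --rows "0 0 4 0 0 0 10;0 0 9 0 0 0 10;0 0 14 0 0 0 10;0 0 19 0 0 0 10;0 0 24 0 0 0 10;0 0 29 0 0 0 10;0 0 33 0 0 0 10;0 0 37 0 0 0 10;0 0 40 0 0 0 10;0 0 41 0 0 0 10;0 0 41 0 0 0 10;0 0 41 0 0 0 10"

```text
clock: 6.35
ee_pos: [0.5367, -0.0084, 0.4748]
tcp_rot: [0.686, 0.728, 0.0, 0.0]
contact_force: [-0.5, 0.4, -1.6]
grip_width: 0.0215
```

```bash
python3 m3.py C | head -1; python3 - <<'E'
from h import *
c=dict(np.load("sceneC.npz")); 
im=c["image"][130:200,390:470,::-1]; cv2.imwrite("pics/C2.png",cv2.resize(im,None,fx=7,fy=7,interpolation=cv2.INTER_CUBIC))
E
```

```text
[ 0.5367 -0.0084  0.4748] [-0.4865  0.3653 -1.6119] [-0.0057 -0.0849 -0.0045]
```

View pics/C2.png

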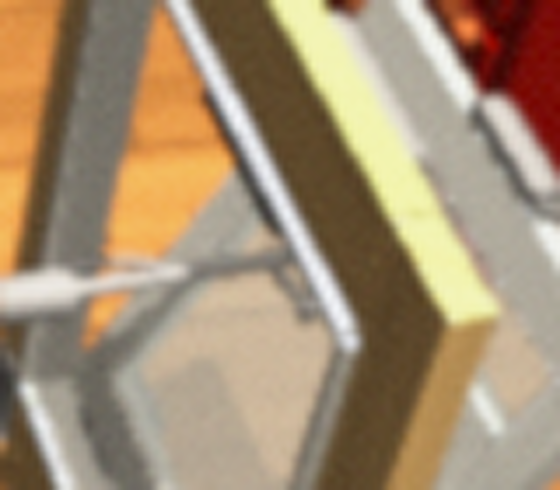

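Emit:
jog_arm --rows "-3 0 0 0 0 0 10;-7 -0.5 0 0 0 0 10;-11 -0.7 0 0 0 0 10;-15 -1 0 0 0 0 10;-19 -1 0 0 0 0 10;-23 -1.5 0 0 0 0 10;-27 -1.5 0 0 0 0 10;-31 -2 0 0 0 0 10;-35 -2 0 0 0 0 10;-39 -2.5 0 0 0 0 10;-42 -2.5 0 0 0 0 10;-44 -2.5 0 0 0 0 10" --newtons 60

```text
clock: 7.45
ee_pos: [0.5368, -0.0529, 0.4747]
tcp_rot: [0.686, 0.728, -0.0, 0.0]
contact_force: [-0.1, 2.4, -0.4]
grip_width: 0.0217
```

```bash
cat > m4.py <<'E'
from h import *
np.set_printoptions(precision=4,suppress=True)
s=monitor.read_state(); print(s["clock"],s["ee_pos"],s["contact_force"],s["wrist_torque"],"hook y",s["ee_pos"][1]+.2945,"z",s["ee_pos"][2]-.172-.016)
c=vision.capture("top"); P=pts(c).reshape(-1,3)
k=(abs(P[:,0]-.519)<.10)&(P[:,1]>.2465)&(P[:,1]<.42)&(P[:,2]>.2)&(P[:,2]<.39); q=P[k]
a=np.arctan2(q[:,1]-.2465,q[:,2]-.1); print("hatch approx",len(q),np.percentile(a,[10,50,90]))
E
python3 m4.py
```

```text
7.45 [ 0.5368 -0.0529  0.4747] [-0.1271  2.4371 -0.4403] [ 0.8181 -0.0493  0.0052] hook y 0.2415942378345089 z 0.2867136397530962
hatch approx 1123 [0.1383 0.2508 0.286 ]
```

Emit:
jog_arm --rows "-3 0 0 0 0 0 10;-6 -0.3 0 0 0 0 10;-9 -0.5 0 0 0 0 10;-12 -0.7 0 0 0 0 10;-15 -1 0 0 0 0 10;-18 -1 0 0 0 0 10;-21 -1.2 0 0 0 0 10;-24 -1.4 0 0 0 0 10;-26 -1.5 0 0 0 0 10;-28 -1.6 0 0 0 0 10;-29 -1.7 0 0 0 0 10;-30 -1.8 0 0 0 0 10"

```text
clock: 8.5
ee_pos: [0.5367, -0.0827, 0.4747]
tcp_rot: [0.686, 0.728, -0.0, -0.0]
contact_force: [-0.7, 3.2, -3.5]
grip_width: 0.0216
```

```bash
python3 m4.py
```

```text
8.5 [ 0.5367 -0.0827  0.4747] [-0.6541  3.2135 -3.4847] [ 0.1503 -0.0832  0.0172] hook y 0.21183986237464558 z 0.2866712834453649
hatch approx 486 [0.083  0.1109 0.1406]
```

Emit:
jog_arm --rows "-1 0 0 0 0 0 10;-2 0 0 0 0 0 10;-3 -0.2 0 0 0 0 10;-4 -0.2 0 0 0 0 10;-5 -0.3 0 0 0 0 10;-6 -0.3 0 0 0 0 10;-6 -0.3 0 0 0 0 10"

```text
clock: 9.13
ee_pos: [0.5368, -0.0888, 0.4747]
tcp_rot: [0.686, 0.728, -0.0, 0.0]
contact_force: [-0.2, 2.0, -2.7]
grip_width: 0.0219
```

Emit:
jog_arm --rows "-0.5 0 0 0 0 0 10;-1 0 0 0 0 0 10;-1.5 0 0 0 0 0 10;-2 -0.1 0 0 0 0 10;-2.5 -0.1 0 0 0 0 10;-3 -0.2 0 0 0 0 10;-3 -0.2 0 0 0 0 10"

```text
clock: 9.72
ee_pos: [0.5368, -0.0917, 0.4747]
tcp_rot: [0.686, 0.728, -0.0, 0.0]
contact_force: [-1.8, 3.3, -3.2]
grip_width: 0.022
```

Emit:
jog_arm --rows "-0.5 0 0 0 0 0 10;-1 0 0 0 0 0 10;-1.5 0 0 0 0 0 10;-2 -0.1 0 0 0 0 10;-2 -0.1 0 0 0 0 10"

```text
clock: 10.13
ee_pos: [0.5368, -0.0933, 0.4746]
tcp_rot: [0.686, 0.728, 0.0, -0.0]
contact_force: [-0.2, 6.2, -3.4]
grip_width: 0.0214
```

Emit:
jog_arm --rows "-0.4 0 0 0 0 0 10;-0.8 0 0 0 0 0 10;-1.2 0 0 0 0 0 10;-1.2 0 0 0 0 0 10"

```text
clock: 10.47
ee_pos: [0.5368, -0.0944, 0.4745]
tcp_rot: [0.686, 0.728, 0.0, -0.001]
contact_force: [0.9, 7.5, -5.0]
grip_width: 0.0217
```

Emit:
jog_arm --rows "-0.3 0 0 0 0 0 10;-0.6 0 0 0 0 0 10;-0.9 0 0 0 0 0 10;-1 0 0 0 0 0 10"

```text
clock: 10.8
ee_pos: [0.5369, -0.0953, 0.4744]
tcp_rot: [0.686, 0.728, 0.0, -0.001]
contact_force: [-0.4, 8.4, -4.2]
grip_width: 0.0214
```

Emit:
jog_arm --rows "-0.3 0 0 0 0 0 10;-0.6 0 0 0 0 0 10;-0.9 0 0 0 0 0 10;-1 0 0 0 0 0 10"

```text
clock: 11.13
ee_pos: [0.5369, -0.0963, 0.4744]
tcp_rot: [0.686, 0.728, 0.0, -0.001]
contact_force: [-0.6, 9.0, -4.0]
grip_width: 0.0219
```

```bash
python3 m4.py
```

```text
11.1333 [ 0.5369 -0.0963  0.4744] [-0.5647  9.0004 -3.9777] [1.0365 0.0159 0.0624] hook y 0.1982499036648283 z 0.2863954490754321
hatch approx 383 [0.0089 0.0415 0.1355]
```

Emit:
jog_arm --rows "-0.3 0 0 0 0 0 10;-0.6 0 0 0 0 0 10;-0.9 0 0 0 0 0 10;-1 0 0 0 0 0 10"

```text
clock: 11.52
ee_pos: [0.537, -0.0972, 0.4743]
tcp_rot: [0.686, 0.728, 0.0, -0.001]
contact_force: [-0.1, 9.6, -5.0]
grip_width: 0.0215
```

Emit:
jog_arm --rows "-0.3 0 0 0 0 0 10;-0.6 0 0 0 0 0 10;-0.9 0 0 0 0 0 10;-1 0 0 0 0 0 10"

```text
clock: 11.85
ee_pos: [0.537, -0.0981, 0.4743]
tcp_rot: [0.686, 0.728, 0.0, -0.001]
contact_force: [-1.3, 10.3, -5.0]
grip_width: 0.0217
```

Emit:
jog_arm --rows "-0.3 0 0 0 0 0 10;-0.6 0 0 0 0 0 10;-0.9 0 0 0 0 0 10;-1 0 0 0 0 0 10"

```text
clock: 12.18
ee_pos: [0.5372, -0.0999, 0.4747]
tcp_rot: [0.686, 0.728, -0.0, 0.0]
contact_force: [0.1, 0.3, -2.2]
grip_width: 0.0214
```

Emit:
jog_arm --rows "-0.4 0 0 0 0 0 10;-0.8 0 0 0 0 0 10;-1.2 0 0 0 0 0 10;-1.5 0 0 0 0 0 10;-1.5 0 0 0 0 0 10"

```text
clock: 12.6
ee_pos: [0.5373, -0.1012, 0.4747]
tcp_rot: [0.686, 0.728, 0.0, -0.0]
contact_force: [-0.1, 2.6, -1.4]
grip_width: 0.0215
```

```bash
python3 m4.py
```

```text
12.6 [ 0.5373 -0.1012  0.4747] [-0.0844  2.6376 -1.3671] [ 0.3296 -0.1748 -0.0342] hook y 0.19325424936040808 z 0.28671817209059897
hatch approx 229 [0.0032 0.0673 0.146 ]
```

Emit:
jog_arm --rows "3 0.2 0 0 0 0 10;6 0.4 0 0 0 0 10;9 0.5 0 0 0 0 10;12 0.7 0 0 0 0 10;12 0.7 0 0 0 0 10;12 0.7 0 0 0 0 10"

```text
clock: 13.15
ee_pos: [0.5373, -0.089, 0.4748]
tcp_rot: [0.686, 0.728, -0.0, 0.0]
contact_force: [-0.6, -0.5, -2.0]
grip_width: 0.0212
```

```bash
python3 m3.py D | head -1; python3 - <<'E'
from h import *
np.set_printoptions(precision=4,suppress=True)
c=dict(np.load("sceneD.npz"));P=pts(c).reshape(-1,3)
k=(P[:,1]>.17)&(P[:,1]<.224)&(abs(P[:,0]-.519)<.03)&(P[:,2]>.25)&(P[:,2]<.32); q=P[k]; print(q[np.argsort(q[:,1])][::2])
k=(P[:,1]>.22)&(P[:,1]<.4)&(abs(P[:,0]-.519)<.12)&(P[:,2]>.32)&(P[:,2]<.385);print("beyond screen",np.percentile(P[k],[5,50,95],axis=0))
im=c["image"][120:220,360:470,::-1]; cv2.imwrite("pics/D2.png",cv2.resize(im,None,fx=6,fy=6,interpolation=cv2.INTER_CUBIC))
E
```

```text
[ 0.5373 -0.089   0.4748] [-0.5964 -0.5034 -1.9729] [ 0.0062 -0.079  -0.0241]
[[0.526  0.1718 0.3078]
 [0.5249 0.1729 0.3024]
 [0.5222 0.1759 0.3076]
 [0.5235 0.1791 0.3043]
 [0.5274 0.1804 0.3078]
 [0.5232 0.1841 0.3113]
 [0.5249 0.1847 0.3048]
 [0.5159 0.1853 0.2794]
 [0.5223 0.1862 0.2813]
 [0.509  0.1865 0.2851]
 [0.5178 0.1869 0.2852]
 [0.523  0.1873 0.3106]
 [0.5322 0.1885 0.2865]
 [0.5206 0.1891 0.3041]
 [0.5204 0.1895 0.2832]
 [0.5263 0.1906 0.2846]
 [0.5241 0.1913 0.303 ]
 [0.5314 0.192  0.2852]
 [0.525  0.1925 0.3118]
 [0.5075 0.1936 0.2825]
 [0.5369 0.1939 0.2819]
 [0.5322 0.1948 0.2856]
 [0.5236 0.197  0.3057]
 [0.5211 0.1975 0.3074]
 [0.54   0.1987 0.2843]
 [0.5253 0.2    0.3028]
 [0.5204 0.201  0.3061]
 [0.5235 0.2024 0.2925]
 [0.5207 0.203  0.2938]
 [0.5197 0.2033 0.2761]
 [0.5234 0.2034 0.3045]
 [0.542  0.2039 0.2854]
 [0.5247 0.2042 0.2975]
 [0.5389 0.2048 0.2864]
 [0.5234 0.2054 0.2752]
 [0.5226 0.206  0.2911]
 [0.5236 0.207  0.2835]
 [0.522  0.2079 0.2984]
 [0.5227 0.2082 0.2782]
 [0.5223 0.2093 0.2903]
 [0.5415 0.2104 0.284 ]
 [0.5375 0.2118 0.2839]
 [0.5345 0.2157 0.2846]
 [0.5376 0.218  0.283 ]
 [0.5036 0.2188 0.2875]
 [0.5335 0.2194 0.283 ]
 [0.5069 0.2211 0.2862]
 [0.5073 0.2217 0.2823]
 [0.5114 0.2236 0.2817]]
beyond screen [[0.4079 0.2337 0.321 ]
 [0.5163 0.2412 0.3415]
 [0.605  0.2476 0.3615]]
```

View pics/D2.png

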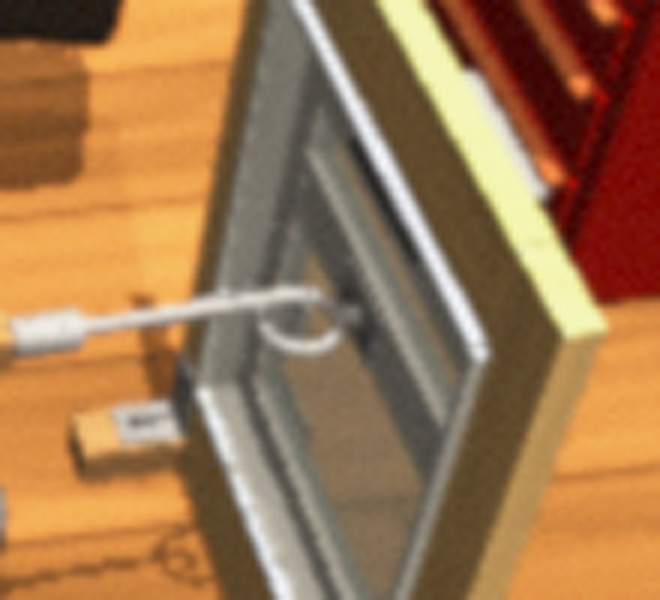

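The hatch is shut in its opening, and the hook stands mid-ring with no load, at about (320,300) in the crop. I'll unhook it now.

Emit:
jog_arm --rows "0 0 -4 0 0 0 10;0 0 -8 0 0 0 10;0 0 -13 0 0 0 10;0 0 -18 0 0 0 10;0 0 -23 0 0 0 10;0 0 -28 0 0 0 10;0 0 -34 0 0 0 10;0 0 -40 0 0 0 10;0 0 -45 0 0 0 10;0 0 -48 0 0 0 10;0 0 -48 0 0 0 10"

```text
clock: 14.17
ee_pos: [0.5372, -0.0892, 0.5235]
tcp_rot: [0.686, 0.728, 0.0, 0.001]
contact_force: [0.9, 0.2, -1.7]
grip_width: 0.0216
```

Emit:
jog_arm --rows "-12 -2 0 0 0 0 10;-30 -8 0 0 0 0 10;-50 -18 5 0 0 0 10;-72 -28 20 0 0 0 10;-94 -38 42 0 0 0 10;-115 -48 66 0 0 0 10;-133 -56 92 0 0 0 10;-148 -61 118 0 0 0 10;-157 -64 144 0 0 0 10;-161 -65 168 0 0 0 10;-161 -65 184 0 0 0 10;-161 -65 189 0 0 0 10"

```text
clock: 15.17
ee_pos: [0.4812, -0.2545, 0.331]
tcp_rot: [0.686, 0.727, -0.0, -0.002]
contact_force: [-0.5, -0.0, -1.5]
grip_width: 0.0218
```

```bash
python3 - <<'E'
from h import *
np.set_printoptions(precision=4,suppress=True)
s=monitor.read_state(); print(s["ee_pos"],R.from_quat(s["tcp_rot"]).as_matrix()[:,0],s["contact_force"])
for n in ("wrist","top"):
    c=vision.capture(n); np.savez(n+"E.npz",**c); P=(ptsw if n=="wrist" else pts)(c).reshape(-1,3); P=P[~np.isnan(P).any(1)]
    q=P[(abs(P[:,2]-.172)<.012)&(abs(P[:,0]-.48)<.06)&(P[:,1]>-.6)&(P[:,1]<-.07)]
    b=np.polyfit(q[:,1],q[:,0],1); 
    for _ in range(3): q=q[abs(q[:,0]-np.polyval(b,q[:,1]))<.014]; b=np.polyfit(q[:,1],q[:,0],1)
    print(n,len(q),b,"x@-.254",np.polyval(b,-.254),"zslope",np.polyfit(q[:,1],q[:,2],1),q[:,1].min(),q[:,1].max())
    for nm,lo,hi in(("near",-.16,-.10),("far",-.43,-.35)):
        for L,H in((.09,.108),):
            u=P[(P[:,2]>L)&(P[:,2]<H)&(abs(P[:,0]-.48)<.05)&(P[:,1]>lo)&(P[:,1]<hi)]
            if len(u)<5: continue
            xm=.4675-.056*u[:,1]; l=u[u[:,0]<xm]; r=u[u[:,0]>xm]; print(nm,len(l),len(r),"outer",u.min(0),u.max(0), "L inner x",np.percentile(l[:,0],97) if len(l) else 0,"R inner",np.percentile(r[:,0],3) if len(r) else 0,"y",np.median(u[:,1]))
    h=P[(P[:,1]>.26)&(P[:,1]<.4)&(abs(P[:,0]-.519)<.12)&(P[:,2]>.2)&(P[:,2]<.4)]; print("open-hatch pts",len(h))
E
```

```text
[ 0.4812 -0.2545  0.331 ] [-0.0581  0.9983  0.0025] [-0.454  -0.0289 -1.5257]
wrist 14216 [-0.0553  0.4657] x@-.254 0.47969280357900146 zslope [0.0009 0.1693] -0.3012519384992517 -0.12160901746325925
near 582 588 outer [ 0.4392 -0.1351  0.09  ] [ 0.5097 -0.1127  0.1037] L inner x 0.45310997726142094 R inner 0.49527600624422174 y -0.1247364588937469
open-hatch pts 0
top 601 [-0.0577  0.4656] x@-.254 0.4802738728564487 zslope [0.0002 0.1697] -0.5794396473446267 -0.07254989331546458
near 19 23 outer [ 0.4418 -0.1331  0.0902] [ 0.5082 -0.1137  0.1067] L inner x 0.4525761241028863 R inner 0.49487085925575075 y -0.12181886671532433
open-hatch pts 394
```

Emit:
jog_arm --rows "0 1.5 12 0 0 0 10;0 1.5 26 0 0 0 10;0 1.5 40 0 0 0 10;0 1.5 50 0 0 0 10;0 1.5 58 0 0 0 10;0 1.5 64 0 0 0 10;0 1.5 69 0 0 0 10;0 1.5 73 0 0 0 10;0 1.5 76 0 0 0 10;0 1.5 78 0 0 0 10;0 1.5 78 0 0 0 10"

```text
clock: 16.18
ee_pos: [0.4834, -0.2537, 0.2556]
tcp_rot: [0.686, 0.728, -0.0, -0.0]
contact_force: [-0.7, 0.1, -2.4]
grip_width: 0.0218
```

Emit:
jog_arm --rows "0 -1.2 1 0 0 0 10;0 -1.2 2 0 0 0 10;0 -1.2 3 0 0 0 10;0 -1.2 3.5 0 0 0 10;0 -1.2 3.5 0 0 0 10;0 -1.2 3.5 0 0 0 10"

```text
clock: 16.68
ee_pos: [0.4822, -0.2538, 0.2523]
tcp_rot: [0.686, 0.728, -0.0, 0.0]
contact_force: [-0.3, -0.5, -1.6]
grip_width: 0.0214
```

Still carrying a little weight, so it's within about a millimetre of home. I'll release slowly to a partial opening and then retreat.

Emit:
jog_arm --rows "0 0 0.5 0 0 0 10;0 0 1 0 0 0 10;0 0 1 0 0 0 26;0 0 1 0 0 0 34;0 0 1 0 0 0 48;0 0 1 0 0 0 60;0 0 1 0 0 0 60;0 0 1 0 0 0 60;0 0 -10 0 0 0 60;0 0 -30 0 0 0 60;0 0 -60 0 0 0 60;0 0 -92 0 0 0 60"

```text
clock: 17.68
ee_pos: [0.482, -0.2537, 0.3454]
tcp_rot: [0.686, 0.728, -0.0, -0.001]
contact_force: [-0.3, -0.6, 0.3]
grip_width: 0.0601
```

Emit:
jog_arm --rows "-20 0 -30 0 0 0 60;-60 0 -60 0 0 0 60;-100 0 -90 0 0 0 60;-140 0 -110 0 0 0 60;-180 0 -110 0 0 0 60;-200 0 -110 0 0 0 60;-200 0 -110 0 0 0 60;-200 0 -110 0 0 0 60"

```text
clock: 18.35
ee_pos: [0.4933, -0.4547, 0.4544]
tcp_rot: [0.687, 0.727, 0.0, -0.0]
contact_force: [0.0, 0.2, -0.5]
grip_width: 0.0599
```

```bash
python3 - <<'E'
from h import *
np.set_printoptions(precision=4,suppress=True)
print(monitor.read_state()["contact_force"])
ims=[]
for n in ("wrist","scene","top"):
    c=vision.capture(n); P=(ptsw if n=="wrist" else pts)(c).reshape(-1,3); P=P[~np.isnan(P).any(1)]
    q=P[(abs(P[:,2]-.091)<.006)&(abs(P[:,0]-.48)<.06)&(P[:,1]>-.6)&(P[:,1]<-.05)]
    b=np.polyfit(q[:,1],q[:,0],1)
    for _ in range(4): q=q[abs(q[:,0]-np.polyval(b,q[:,1]))<.014]; b=np.polyfit(q[:,1],q[:,0],1)
    print(n,len(q),b,"x@-.254",np.polyval(b,-.254),"z",np.polyfit(q[:,1],q[:,2],1),np.median(q[:,2]),q[:,1].min(),q[:,1].max())
    ims.append(cv2.resize(c["image"][:,:,::-1],(640,400)))
cv2.imwrite("pics/end.png",np.vstack([cv2.resize(ims[1][60:330,130:530],(800,540))]))
E
```

```text
[ 0.0292  0.1519 -0.5312]
wrist 5252 [-0.0563  0.4674] x@-.254 0.48171723359711555 z [0.0019 0.0906] 0.08989478488202116 -0.5795019340924631 -0.2512282288227699
scene 917 [-0.0574  0.4714] x@-.254 0.4859428872551287 z [-0.0008  0.091 ] 0.0916399242994445 -0.5779975316725043 -0.05258855623394805
top 658 [-0.0623  0.4658] x@-.254 0.48167166442545445 z [-0.0026  0.0899] 0.09069076152827457 -0.469204320894711 -0.057394856996721
```

View pics/end.png

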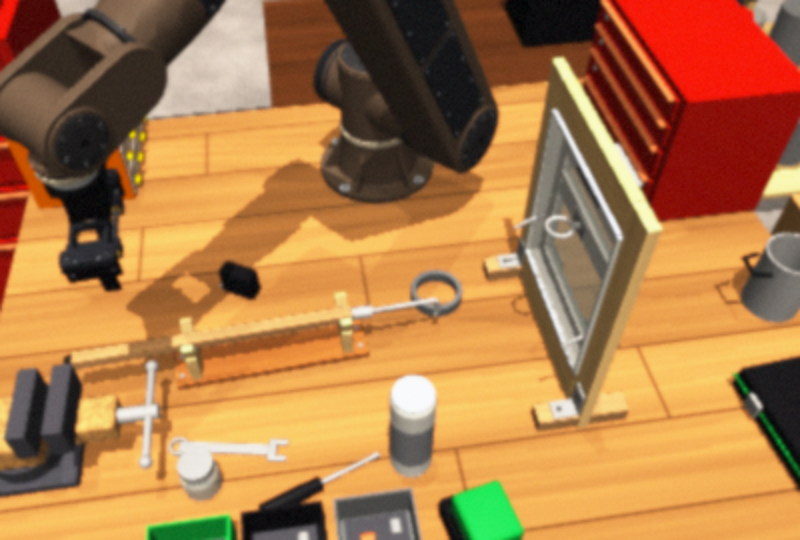

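The last picture shows the pole home in both notches (shaft from (70,357) to the hook at (435,303)) and the hatch shut with its ring free at (560,226). The bystanders haven't moved. The pole line matches its starting fit.

```bash
python3 -c "
from workcell import order
print(order.hand_in())"
```

```text
the job is handed in; nothing more can be done
None
```

I drew the hatch shut with the hook pole until the catch snapped over, unhooked the pole and laid it back in its rest. The job was handed in at about 18.5 s on the robot's clock.

- **Pull:** the force climbed gradually to about 10.3 N, then dropped to 0.3 N as the catch snapped. A further 1.5 mm of draw gave 2.6 N. All pull readings between moves stayed under 12 N, against the 22 N limit. I had no direct reading of hatch speed, but the draw was slow throughout.
- **Hatch:** it stayed shut once the hook was slack and after it was lifted out. My estimate from the hook position is a joint angle of about 0.00 rad.
- **Pole:** the wrist camera shows it within about 1 mm and 0.001 rad of its starting line, with its top at 90 mm, so its axis is about 80 mm up. The gripper is clear of everything.
- **Bystanders:** none looks shifted in the final picture, though I did not measure their positions.
- **Disagreements:** the scene camera puts the pole about 4 mm further out in x than the other two. It did so before the job too, because it sees the pole's side face. During the carry back the top camera also showed 394 stray depth points behind the screen, which I took to be edge noise. The pictures show the hatch shut.

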